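# Index and lock the sampler carousel

## Robot

A 6-joint arm with a two-finger parallel gripper is mounted at the origin on the work surface. World frame = base frame: x ahead of the robot, y to its left, z up, the work surface at z = 0. Lengths are in m, angles in rad, forces in N, time in s.
With the tool pointing down it reaches from about 0.25 to 0.775 m from the base axis. Payload 4 kg.
Tool frame: the origin (TCP) lies on the centre line of the jaws, within the pads' length; the fingertips stand 19 mm ahead of it and the grasp point (between the pads) is the TCP; z points along the fingers, y is the direction in which the jaws open and shut (so a half turn about z gives the same grasp; the last joint's range is limited). The gripper opens to 94 mm and grips with 3 to 60 N. Pads are 16 mm wide; open, the fingers measure 119 mm over their backs; the gripper's body (75 mm by 177 mm) begins 78 mm behind the grasp point.
Start: joints at [-1.275, 0.087, 1.371, -0, 1.684, -0.103], TCP at [0.214, -0.507, 0.225] pointing down, gripper open.
Joint ranges: [-3.1, 3.1], [-0.76, 2.03], [0.27, 2.55], [-1.08, 4.22], [0.17, 2.65], [-2.57, 2.57]. Speed limits (rad/s): [2.79, 2.79, 3.14, 3.14, 3.14, 3.14].

## Interface

Orientations are given as a unit quaternion [w, x, y, z].
In Python, from rig import bot gives the robot as it stands.
- The arm moves only by the shell command python3 -m handwheel 'ROWS' [FORCE]. ROWS is a JSON object of lists of equal length, an entry for each row: "translation": the shift along the tool's x, y, z in units of 30 mm (1.0 is 30 mm), a list of three; "rot": the turn, a rotation vector about the tool's x, y, z in units of 8 degrees (1.0 is 8 degrees), a list of three; "grip": the opening, from 0 (shut) to 1 (fully open). In form: {"translation": [[x, y, z], ...], "rot": [[ax, ay, az], ...], "grip": [grip, ...]}. A call has 1 to 10 rows; each row is the pose to reach, as a shift and turn from the pose measured when the call began, along the tool's axes at that moment; what a row does not reach only later rows make up. A row lasts 1/8 s, in which the tool goes at most 62.5 mm and 10.7 degrees, less where a joint would pass 70% of its speed; a pose out of reach is approached as far as the arm can. A call with a gripper value outside its range is refused whole. The fingers move at their own pace and stop on an object; FORCE is the grip in N (left out, the last holds). Time passes only in rows, so rows that repeat a pose let the fingers close. It gives the time, the measured TCP pose, the force and the opening at its end, in the units of the state.
- bot.state(): the state, without advancing time (a new reading comes with each control period).
- bot.snapshot(name): name is "scene" or "top"; returns (picture, depth): 480x640x3 uint8, blue, green, red; 480x640 float32, m along the optical axis (not along the pixel's ray), 0 where there is no reading.
- bot.camera_info(name): a dict with "fx", "fy", "cx", "cy" (pixels), "dist_coeffs" ([k1, k2, p1, p2, k3] as OpenCV has them; the pictures are not rectified), "R" (3x3) and "t" (3): a world point X has camera coordinates R X + t. Camera axes: x right, y down, z forward; pixel columns grow to the right and rows downward; lengths in m; the calibration is good to about 2 mm. A picture is of the moment at which its call begins. camera_info takes no time and is no camera call.
- bot.finish_job(): hands the job in, once; it reports no verdict.
The state is a dict: "t": time; "joints": joint angles; "joint_vel": joint speeds; "joint_torque": joint torques, N m; "position": TCP position; "tool_rot": TCP orientation; "force": force on the tool from outside, world axes, zero at the start; "ft_torque": the same for the moment, N m; "width": finger opening in m.
Only numpy, scipy, OpenCV 4.12 (cv2) and the standard library are available. Lean on these libraries where they do the work, as an engineer would, in place of code of your own. Each camera call takes 0.05 s, during which the arm holds its last target. There are 200 camera calls.

## Task

Turn the round blue sample tray on its spindle, pushing round the yellow lugs on its edge, until the notch in its rim faces the red bolt; keep the bolt drawn back until then. Then push the bolt's red knob in towards the tray until it is fully home in the notch, so that the tray is locked. Do not lift the tray off its spindle, and do not shove or knock over the other things on the bench.

Things in the scene. Friction and masses are not known exactly. Their poses are not given: they have to be found in the camera images.
- base: fixed base: white foot 172 mm across, 12 mm tall; grey pedestal 124 mm across, up to z = 22 mm; steel spindle 28 mm across, up to 48 mm; white arm (50 mm wide, 22 mm tall) along its +x to 175 mm from the spindle, on it a black latch guide (30 mm wide, 48 mm tall, 114 to 164 mm out). Origin on the table, on the spindle axis; z up; +x points from spindle to bolt
- tray: loose round blue tray, 160 mm across, 18 mm thick, 0.45 kg, lying on the pedestal, underside 22 mm above the table, the spindle through its 31 mm hole (1.5 mm play); friction stops it when it is no longer pushed. Origin under its centre; +x points to the notch. Five yellow lugs stick out of the rim, 60, 120, 180, 240 and 300 degrees round from the notch (none at the notch)
- lug (a point): middle of the lug opposite the notch, 87 mm from the tray's centre, 35 mm above the table. All five lugs are alike: 12 mm thick, reaching out to 98 mm from the tray's centre (18 mm beyond the rim), from 22 to 48 mm above the table, open space beyond and above
- notch (a point): middle of the notch's mouth, on the tray's rim, 80 mm from the tray's centre, half-way up the tray. The notch is 18 mm wide at the mouth and 21 mm deep; a yellow stripe on the tray leads from it towards the centre
- mark (a point): where the notch's mouth must come: the point 80 mm from the spindle on the base's +x, straight in front of the bolt, 31 mm above the table
- latch (a joint): travel of the red bolt towards the spindle, in m: 0 drawn back (nose 105 mm from the spindle, clear of the lugs), 0.035 fully home in the notch; about 2 N of friction, stays where it is left. The bolt is 9 mm wide, its tapered nose 5 mm, so it enters only when the notch faces it to within about 6 mm
- latch_knob (a point): centre of the red knob on the bolt: a block 18 mm along the bolt, 24 mm across it, from 49 to 79 mm above the table; it is 138 mm from the spindle when the bolt is drawn back, 103 mm when home. Push it from its outer side towards the spindle
- dish: covered petri dish, 91 mm across, 20 mm tall; origin under its centre; a bystander
- rack_yellow: yellow tube rack full of white-capped tubes, 156 x 84 mm, 84 mm tall; origin under its centre; a bystander
- rack_blue: blue tube rack full of red-capped tubes, 132 x 84 mm, 84 mm tall; origin under its centre; a bystander
- tipbox: orange tip box with a clear lid, 120 x 85 mm, 68 mm tall; origin under its centre; a bystander
- bottle: glass bottle with a blue cap, 70 mm across, 150 mm tall; origin under its centre; a bystander
- pipette: grey hand pipette lying on the bench, 205 mm long, 26 mm thick; origin under the middle of its body; a bystander
- jar: white jar with a red cap, 60 mm across, 70 mm tall; origin under its centre; a bystander

How it is judged:
On the way, in this order (a step that is already met when the one before it is completed fails the run):
1. with the bolt still drawn back (less than 10 mm in), the notch faces it: the notch's mouth lies within 6 mm of the mark (horizontal distance between notch and mark below 0.006 m and z of tray in the frame of base below 0.026 m and value of joint latch below 0.01 m), for 0.2 s.
2. the bolt is home in the notch (horizontal distance between notch and mark below 0.006 m and value of joint latch above 0.031 m), for 0.2 s.
At the end, for the whole second after the job is handed in: The tray lies flat and at rest on its pedestal (less than 4 mm above it, tilted less than 0.05 rad), the notch's mouth within 6 mm of the mark, and the bolt home in the notch (at least 31 of its 35 mm) (all of step 2 and z of tray in the frame of base below 0.026 m and angle between tray's own z axis and vertical below 0.05 rad and angular speed of tray below 0.1 rad/s); the robot touches nothing.
It fails at once if the tray is lifted more than 13 mm or tilted more than 0.25 rad (z of tray in the frame of base above 0.035 m or angle between tray's own z axis and vertical above 0.25 rad).
It fails at once if a bystander is moved more than 30 mm or tipped over (distance of any of dish, rack_yellow, rack_blue, tipbox, bottle, pipette, jar from where it was at the start of the episode above 0.03 m or angle between any of dish, rack_yellow, rack_blue, tipbox, bottle, jar's own z axis and vertical above 0.5 rad).
It also fails if it takes over 48 s, if anything falls off the work surface, if the arm or the gripper's body presses on something with over 40 N, if the wrist force passes 120 N, or if a joint passes its speed limit or range.

## Working session

There is one attempt and no reset: what is moved stays moved. The work goes in short steps, Python scripts to look and compute and a shell command to move; the robot and the scene stay as the last step left them, time stands still between calls to the robot, and variables do not carry over. Pictures are saved under pics/ and viewed, about 8 in all and at most 12, crops included, and the job is handed in when it is done.

```bash
mkdir -p pics; python3 - <<'E'
from rig import bot
import cv2,numpy as np
for n in("scene","top"):
    p,d=bot.snapshot(n); cv2.imwrite(f"pics/{n}0.png",p); np.savez(f"{n}0.npz",p=p,d=d)
    c=bot.camera_info(n); print(n,c)
print(bot.state())
E
```

```text
scene {'fx': 496.25318775126175, 'fy': 496.25318775126175, 'cx': 317.485550832476, 'cy': 243.98610129085293, 'dist_coeffs': array([0.04729343, 0.        , 0.        , 0.        , 0.        ]), 'R': array([[-0.32457095,  0.94582984,  0.00772133],
       [ 0.80371787,  0.28008938, -0.5249643 ],
       [-0.49868956, -0.16418239, -0.85108922]]), 't': array([ 0.17739924, -0.39486358,  1.66900824])}
top {'fx': 603.1366005384107, 'fy': 603.1366005384107, 'cx': 320.2679455892949, 'cy': 236.81629552723098, 'dist_coeffs': array([-0.0348752,  0.       ,  0.       ,  0.       ,  0.       ]), 'R': array([[ 0.02469222, -0.99952885,  0.01823122],
       [-0.99702941, -0.02595318, -0.07251746],
       [ 0.07295645, -0.01638644, -0.9972005 ]]), 't': array([-0.0505116 ,  0.539735  ,  1.64210366])}
{'t': 0.1, 'joints': array([-1.27508711e+00,  8.78710334e-02,  1.37206724e+00, -5.97678598e-05,
        1.68362312e+00, -1.03118149e-01]), 'joint_vel': array([ 0.00071951, -0.00178134, -0.0031909 , -0.00089385, -0.00057852,
        0.00014309]), 'joint_torque': array([ 2.38374603e-03, -3.41252661e+01, -3.03301370e+01,  7.20275240e-02,
        3.04290396e-02, -9.18663818e-05]), 'position': array([ 0.21342045, -0.50640866,  0.2234449 ]), 'tool_rot': array([-9.76955792e-04,  9.80183078e-01,  1.98091304e-01, -1.24203791e-04]), 'force': array([ 0.08676759, -0.96771233, -0.54889531]), 'ft_torque': array([-0.02095191, -0.03287759,  0.01294549]), 'width': 0.09424447453487095}
```

View pics/top0.png

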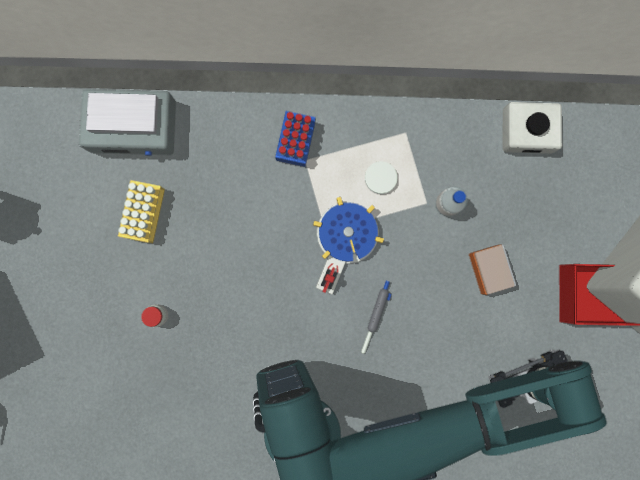

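View pics/scene0.png

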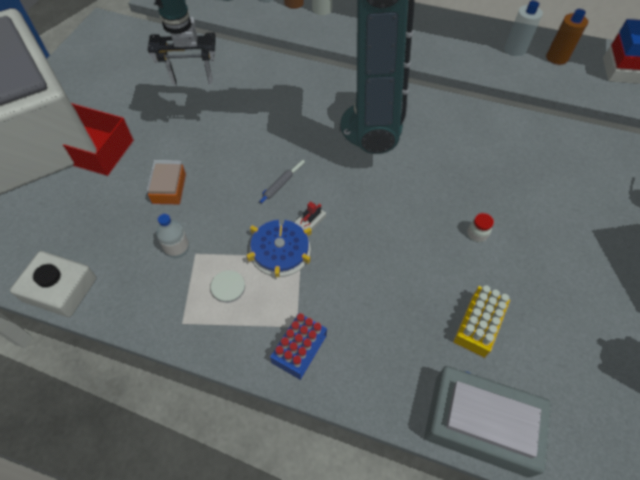

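The top view shows the tray centred near (349,232), its stripe leading to about (358,260), and the red bolt near (330,277), so the notch is roughly 45° off. Next I measure these points in both views.

```bash
cat >h.py <<'E'
from rig import bot
import cv2,numpy as np
def cam(n):
    c=bot.camera_info(n); K=np.array([[c["fx"],0,c["cx"]],[0,c["fy"],c["cy"]],[0,0,1]]); return c,K
def ray(n,uv):
    c,K=cam(n); q=cv2.undistortPoints(np.array([[uv]],float),K,c["dist_coeffs"])[0,0]
    return -c["R"].T@c["t"], c["R"].T@np.array([q[0],q[1],1])
def plane(n,uv,z):
    o,d=ray(n,uv); return o+d*(z-o[2])/d[2]
def proj(n,X):
    c,K=cam(n); return cv2.projectPoints(np.array([X],float),cv2.Rodrigues(c["R"])[0],c["t"],K,c["dist_coeffs"])[0][0,0]
def tri(a,b):
    o1,d1=ray("top",a); o2,d2=ray("scene",b)
    s=np.linalg.lstsq(np.c_[d1,-d2],o2-o1,rcond=None)[0]; p,q=o1+s[0]*d1,o2+s[1]*d2
    return (p+q)/2,np.linalg.norm(p-q)
HSV={"blue":((105,150,60),(125,255,255)),"yellow":((15,110,110),(32,255,255)),"red":((0,150,60),(8,255,255))}
def blobs(img,col,box,amin=6):
    x0,y0,x1,y1=box; h=cv2.cvtColor(img,cv2.COLOR_BGR2HSV)[y0:y1,x0:x1]
    m=cv2.inRange(h,*HSV[col])
    if col=="red": m|=cv2.inRange(h,(172,150,60),(180,255,255))
    n,_,s,c=cv2.connectedComponentsWithStats(m)
    return m,[(int(s[i,4]),c[i]+[x0,y0],s[i,:4]+[x0,y0,0,0]) for i in range(1,n) if s[i,4]>=amin]
BOX={"top":(300,185,400,305),"scene":(235,190,335,285)}
E
python3 - <<'E'
from h import *
for n in BOX:
    p=np.load(n+"0.npz")["p"]; x0,y0,x1,y1=BOX[n]
    cv2.imwrite(f"pics/{n}0c.png",cv2.resize(p[y0:y1,x0:x1],None,fx=5,fy=5,interpolation=cv2.INTER_CUBIC))
    for c in HSV:
        m,b=blobs(p,c,BOX[n])
        for a,ce,s in b: print(n,c,a,ce.round(1),s,plane(n,ce,.048 if c=="yellow" else .04 if c=="blue" else .079).round(4))
E
```

```text
top blue 2325 [347.8 231.2] [320 204  57  57] [ 0.5568 -0.1111  0.04  ]
top blue 24 [385.9 284.8] [384 281   5   8] [ 0.4135 -0.2177  0.04  ]
top blue 13 [388.8 296.5] [387 294   4   6] [ 0.3821 -0.2262  0.04  ]
top yellow 31 [339.3 200.7] [337 197   6   8] [ 0.6388 -0.0857  0.048 ]
top yellow 25 [370.2 208.8] [367 206   7   7] [ 0.6188 -0.1704  0.048 ]
top yellow 31 [316.9 223.6] [314 221   8   6] [ 0.5746 -0.0263  0.048 ]
top yellow 36 [379.3 239.4] [376 237   8   6] [ 0.536  -0.1967  0.048 ]
top yellow 12 [352.2 246.1] [351 241   4  11] [ 0.5159 -0.1236  0.048 ]
top yellow 33 [325.7 254.4] [322 251   8   8] [ 0.4915 -0.0521  0.048 ]
top red 90 [328.5 279.5] [323 268  11  24] [ 0.4239 -0.0604  0.079 ]
scene blue 13 [263. 199.] [261 197   5   5] [ 0.4266 -0.2104  0.04  ]
scene blue 1862 [279.1 245. ] [251 221  57  48] [ 0.5588 -0.1084  0.04  ]
scene yellow 30 [253.2 228.1] [250 226   7   6] [ 0.5352 -0.1948  0.048 ]
scene yellow 36 [307.6 230.7] [304 228   7   7] [ 0.4931 -0.0481  0.048 ]
scene yellow 49 [250.2 256.2] [247 253   7   8] [ 0.6221 -0.1672  0.048 ]
scene yellow 37 [306.3 257.8] [303 254   7   9] [ 0.5767 -0.0221  0.048 ]
scene yellow 36 [276.7 271. ] [275 267   5   9] [ 0.6409 -0.0828  0.048 ]
scene red 38 [312.2 206.4] [309 203   8   9] [ 0.431 -0.056  0.079]
scene red 11 [306.4 216.7] [305 215   4   5] [ 0.4696 -0.0597  0.079 ]
```

View pics/top0c.png

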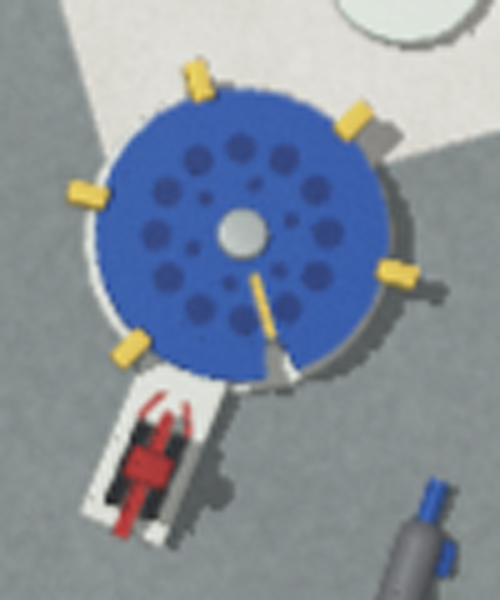

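View pics/scene0c.png

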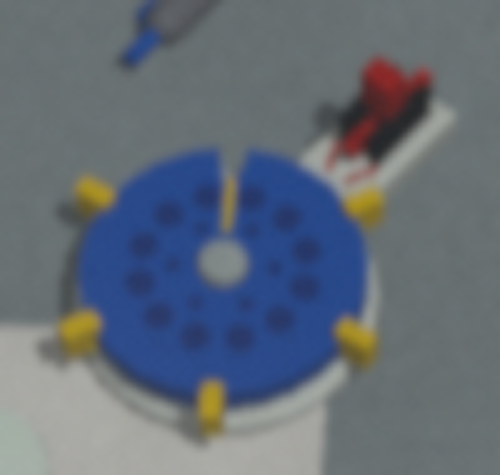

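Top crop: spindle top at crop (242,233), knob top at (148,465), notch at about (275,365), and a lug at (131,348) next to the bolt. The scene crop agrees, with spindle (223,262), knob (383,85) and notch (231,175). I'll triangulate these.

```bash
python3 - <<'E'
from h import *
T=lambda u,v:np.array([u,v])/5+[300,185]-.4
S=lambda u,v:np.array([u,v])/5+[235,190]-.4
sp=tri(T(242,231),S(223,260)); kn=tri(T(148,466),S(380,78)); print("spindle",sp,"knob",kn)
print("notch",tri(T(275,362),S(231,160)))
top=[(339.3,200.7),(370.2,208.8),(316.9,223.6),(379.3,239.4),(325.7,254.4)]
sc=[(276.7,271),(250.2,256.2),(306.3,257.8),(253.2,228.1),(307.6,230.7)]
L=[tri(a,b) for a,b in zip(top,sc)]
P=np.array([l[0] for l in L])
for l in L: print(l[0].round(4),round(l[1],4))
A=np.c_[2*P[:,:2],np.ones(5)]; s=np.linalg.lstsq(A,(P[:,:2]**2).sum(1),rcond=None)[0]
c=s[:2]; print("centre",c,"r",np.sqrt(s[2]+c@c))
# depth
for n,uv in(("top",T(148,466)),("top",T(242,231)),("top",top[0])):
    d=np.load(n+"0.npz")["d"]; u,v=np.round(uv).astype(int); z=d[v,u]; o,r=ray(n,uv); print((o+r*z).round(4))
a=np.degrees(np.arctan2(*(P[:,:2]-c).T[::-1])); print("lug ang",a.round(1), "base ang",np.degrees(np.arctan2(kn[0][1]-c[1],kn[0][0]-c[0])),np.linalg.norm(kn[0][:2]-c))
# predicted
q=plane("top",T(148,466),.079)[:2]-c; print("knob top-only",np.degrees(np.arctan2(q[1],q[0])),np.hypot(*q))
# bolt axis: arm white long sides; rear end of bolt
q=plane("top",T(123,530),.05)[:2]-c; print("tail",np.degrees(np.arctan2(q[1],q[0])),np.hypot(*q))
E
```

```text
spindle (array([ 0.55624784, -0.10966465,  0.05354709]), np.float64(0.002492099341403749)) knob (array([ 0.42838581, -0.06194551,  0.07880247]), np.float64(0.0004516487680369838))
notch (array([ 0.48666448, -0.13098186,  0.04415256]), np.float64(0.00022302495310159653))
[ 0.639  -0.085   0.0433] 0.002
[ 0.6192 -0.1701  0.0418] 0.0019
[ 0.5745 -0.0247  0.0428] 0.0034
[ 0.5356 -0.1958  0.0483] 0.0019
[ 0.4912 -0.0506  0.0441] 0.0035
centre [ 0.55519798 -0.11033598] r 0.0876330327665362
[ 0.4284 -0.0621  0.0796]
[ 0.557  -0.1111  0.0493]
[ 0.6388 -0.0858  0.0471]
lug ang [  16.8  -43.    77.3 -102.9  137. ] base ang 159.11356275815987 0.13573122301395038
knob top-only 159.18643862976677 0.13559569156844595
tail 159.63536038696148 0.1720232996263525
```

Everything is consistent: centre is about (0.5555,-0.1105), lug radius 87.6 mm, knob top at z = 0.079. The lugs sit at 17/77/137/-103/-43°, so the notch is at about -163°. The bolt is at about 159.3°, so the tray has to turn about 37.5° clockwise. I'll straddle the lug at 77° with the half-open jaws and swing it round.

```bash
cat >>h.py <<'E'
from scipy.spatial.transform import Rotation as Rot
C=np.array([.5555,-.1105])
def delta(X,yaw):  # rows (units) to reach X with tool down, tool x at yaw deg
    s=bot.state(); q=s["tool_rot"]; R=Rot.from_quat([q[1],q[2],q[3],q[0]])
    a=np.radians(yaw); G=Rot.from_matrix(np.array([[np.cos(a),np.sin(a),0],[np.sin(a),-np.cos(a),0],[0,0,-1]]))
    return (R.inv().apply(np.array(X)-s["position"])/.03).round(2), np.degrees((R.inv()*G).as_rotvec()/8).round(2)
def pol(r,a,z): return [C[0]+r*np.cos(np.radians(a)),C[1]+r*np.sin(np.radians(a)),z]
E
python3 -c "
from h import *
print(delta(pol(.094,77.3,.13),77.3))"
```

```text
(array([ 17.45, -10.28,   3.14]), array([-0.01, -0.01, -6.81]))
```

```bash
python3 -m handwheel '{"translation":[[1.7,-1,0],[3.4,-2,0],[5.2,-3,0],[6.9,-4,0],[8.7,-5.1,0],[10.4,-6.1,0.5],[12.2,-7.2,1],[14,-8.2,1.5],[15.7,-9.2,2],[17.45,-10.28,3]],"rot":[[0,0,-0.7],[0,0,-1.4],[0,0,-2.1],[0,0,-2.8],[0,0,-3.5],[0,0,-4.2],[0,0,-4.9],[0,0,-5.6],[0,0,-6.2],[0,0,-6.8]],"grip":[1,0.8,0.6,0.45,0.45,0.45,0.45,0.45,0.45,0.45]}' 20
python3 -c "
from h import *
print(delta(pol(.094,77.3,.046),77.3))"
```

```text
t: 1.35
position: [0.5733, -0.023, 0.1377]
tool_rot: [-0.0, 0.78, 0.626, 0.001]
force: [0.7, -1.1, 0.7]
width: 0.0425
(array([0.15, 0.06, 3.06]), array([ 0.01, -0.01,  0.02]))
```

```bash
python3 -m handwheel '{"translation":[[0.1,0.05,0.8],[0.15,0.06,1.6],[0.15,0.06,2.4],[0.15,0.06,3],[0.15,0.06,3.05]],"rot":[[0,0,0],[0,0,0],[0,0,0],[0,0,0],[0,0,0]],"grip":[0.45,0.45,0.45,0.45,0.45]}'
python3 - <<'E'
from h import *
for a in (70,60,50,40,35): print(a,delta(pol(.094,a,.046),a))
E
```

```text
t: 1.98
position: [0.5748, -0.0187, 0.0442]
tool_rot: [-0.002, 0.78, 0.625, -0.0]
force: [-0.9, 0.1, -0.5]
width: 0.0421
70 (array([-0.02,  0.44, -0.06]), array([-0.02, -0.01,  0.93]))
60 (array([-0.14,  0.98, -0.06]), array([-0.02, -0.01,  2.18]))
50 (array([-0.34,  1.48, -0.06]), array([-0.02, -0.  ,  3.43]))
40 (array([-0.64,  1.94, -0.07]), array([-0.02, -0.  ,  4.68]))
35 (array([-0.81,  2.15, -0.07]), array([-0.02, -0.  ,  5.3 ]))
```

```bash
python3 -m handwheel '{"translation":[[-0.02,0.44,-0.05],[-0.08,0.7,-0.05],[-0.14,0.98,-0.05],[-0.23,1.23,-0.05],[-0.34,1.48,-0.05],[-0.48,1.71,-0.05],[-0.64,1.94,-0.05],[-0.72,2.05,-0.05],[-0.81,2.15,-0.05],[-0.81,2.15,-0.05]],"rot":[[0,0,0.93],[0,0,1.55],[0,0,2.18],[0,0,2.8],[0,0,3.43],[0,0,4.05],[0,0,4.68],[0,0,5],[0,0,5.3],[0,0,5.3]],"grip":[0.45,0.45,0.45,0.45,0.45,0.45,0.45,0.45,0.45,0.45]}'
python3 - <<'E'
from h import *
out=[]
for n in BOX:
    p,d=bot.snapshot(n); x0,y0,x1,y1=BOX[n]; np.savez(n+"1.npz",p=p,d=d)
    out.append(cv2.resize(p[y0:y1,x0:x1],(400,int(400/(x1-x0)*(y1-y0))),interpolation=cv2.INTER_CUBIC)[:380])
    for a,ce,s in blobs(p,"yellow",BOX[n])[1]:
        q=plane(n,ce,.044)[:2]-C; print(n,a,ce.round(1),np.degrees(np.arctan2(q[1],q[0])).round(1),np.hypot(*q).round(4))
cv2.imwrite("pics/both1.png",np.hstack(out))
E
```

```text
t: 3.22
position: [0.6331, -0.0568, 0.0463]
tool_rot: [-0.001, 0.954, 0.301, -0.0]
force: [-1.2, 0.7, 0.4]
width: 0.0419
top 6 [358.8 201.5] -19.2 0.0879
top 33 [379.7 223.8] -75.0 0.09
top 32 [317.4 238.2] 104.1 0.0842
top 35 [370.5 254.6] -134.0 0.0882
scene 7 [246.9 240.3] -76.7 0.0891
scene 20 [291.8 269.7] 43.6 0.0919
```

View pics/both1.png

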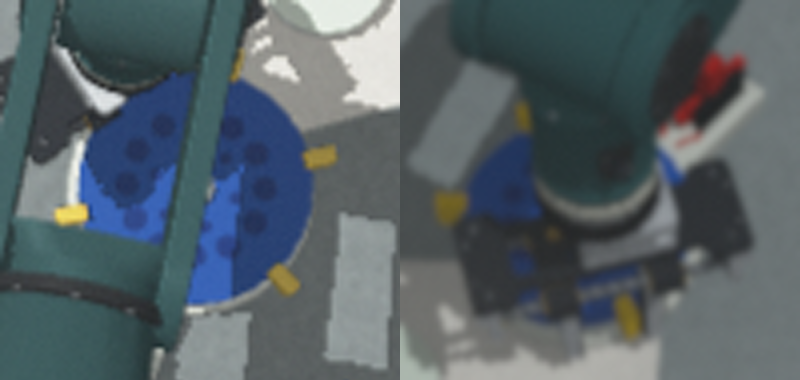

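The tray has turned: the three lugs fully visible in the top view (pixels (317,238), (380,224), (370,255)) put the notch at about 165°. That leaves about 5.7° to go.

```bash
python3 - <<'E'
from h import *
q=bot.state()["tool_rot"]; print(np.degrees(2*np.arctan2(q[2],q[1])))
for a in (32,29.3,36): print(a,delta(pol(.094,a,.046),a))
E
```

```text
35.04725107703297
32 (array([-0.02,  0.15,  0.  ]), array([-0.01, -0.  ,  0.38]))
29.3 (array([-0.03,  0.3 ,  0.  ]), array([-0.01, -0.  ,  0.72]))
36 (array([-0.01, -0.07,  0.  ]), array([-0.01, -0.  , -0.12]))
```

Push, back off to centre the lug in the jaws, lift, and move aside for a clear look.

```bash
python3 -m handwheel '{"translation":[[-0.01,0.1,0],[-0.02,0.2,0],[-0.03,0.3,0],[-0.03,0.3,0],[-0.02,0.1,0],[0,-0.1,0],[0,-0.1,-1.2],[0,-0.1,-2.5],[1.5,-1.5,-3.5],[3,-3,-4]],"rot":[[0,0,0.25],[0,0,0.5],[0,0,0.72],[0,0,0.72],[0,0,0.3],[0,0,-0.1],[0,0,-0.1],[0,0,-0.1],[0,0,-0.1],[0,0,-0.1]],"grip":[0.45,0.45,0.45,0.45,0.45,0.45,0.45,0.45,0.45,0.45]}'
cat > look.py <<'E'
from h import *
import sys
L={}
I={"top":np.load("top0.npz")["p"],"scene":np.load("scene0.npz")["p"]}
for n in BOX:
    p,d=bot.snapshot(n); cv2.imwrite(f"pics/{n}_{sys.argv[1]}.png",p)
    for tag,im in(("init",I[n]),("now",p)):
        for a,ce,s in blobs(im,"yellow",BOX[n])[1]:
            q=plane(n,ce,.044)[:2]; e=q-C; g=np.degrees(np.arctan2(e[1],e[0])); r=np.hypot(*e)
            print(n,tag,a,ce.round(1),q.round(4),"ang",g.round(1),"r",r.round(4),"mod60",(g%60).round(1))
    for a,ce,s in blobs(p,"red",BOX[n])[1]: print(n,"red",a,ce.round(1))
E
python3 look.py 2
```

```text
t: 4.58
position: [0.6553, 0.0599, 0.167]
tool_rot: [0.0, 0.952, 0.306, 0.002]
force: [0.6, 0.0, -0.0]
width: 0.0424
top init 31 [339.3 200.7] [ 0.6393 -0.0859] ang 16.4 r 0.0874 mod60 16.4
top init 25 [370.2 208.8] [ 0.6193 -0.1708] ang -43.4 r 0.0878 mod60 16.6
top init 31 [316.9 223.6] [ 0.5749 -0.0264] ang 77.0 r 0.0863 mod60 17.0
top init 36 [379.3 239.4] [ 0.5363 -0.1972] ang -102.5 r 0.0888 mod60 17.5
top init 12 [352.2 246.1] [ 0.5161 -0.1239] ang -161.2 r 0.0416 mod60 18.8
top init 33 [325.7 254.4] [ 0.4916 -0.0522] ang 137.6 r 0.0865 mod60 17.6
top now 28 [360.7 201.9] [ 0.6377 -0.1444] ang -22.4 r 0.0889 mod60 37.6
top now 31 [328.9 206.1] [ 0.6237 -0.0579] ang 37.7 r 0.0861 mod60 37.7
top now 34 [380.4 227.1] [ 0.5699 -0.1997] ang -80.9 r 0.0904 mod60 39.1
top now 33 [316.7 235.2] [ 0.5431 -0.0265] ang 98.4 r 0.0849 mod60 38.4
top now 12 [342.9 245.1] [ 0.5182 -0.0985] ang 162.1 r 0.0392 mod60 42.1
top now 36 [368.1 256.8] [ 0.4881 -0.1675] ang -139.8 r 0.0883 mod60 40.2
top red 97 [328.5 279.4]
scene init 30 [253.2 228.1] [ 0.5329 -0.1963] ang -104.8 r 0.0887 mod60 15.2
scene init 36 [307.6 230.7] [ 0.4906 -0.049 ] ang 136.5 r 0.0894 mod60 16.5
scene init 49 [250.2 256.2] [ 0.6201 -0.1685] ang -41.9 r 0.0868 mod60 18.1
scene init 37 [306.3 257.8] [ 0.5746 -0.0229] ang 77.7 r 0.0897 mod60 17.7
scene init 36 [276.7 271. ] [ 0.639  -0.0838] ang 17.7 r 0.0876 mod60 17.7
scene now 23 [269.3 217.7] [ 0.4847 -0.1671] ang -141.3 r 0.0906 mod60 38.7
scene now 11 [247.9 237.4] [ 0.5662 -0.1983] ang -83.0 r 0.0884 mod60 37.0
scene now 46 [256.9 264.1] [ 0.6368 -0.1419] ang -21.1 r 0.0871 mod60 38.9
scene now 12 [288.8 268.7] [ 0.6218 -0.0558] ang 39.6 r 0.086 mod60 39.6
scene red 82 [310.4 210.2]
```

```bash
python3 - <<'E'
from h import *
o=[]
for n in BOX:
    p=cv2.imread(f"pics/{n}_2.png"); x0,y0,x1,y1=BOX[n]
    o.append(cv2.resize(p[y0:y1,x0:x1],None,fx=4,fy=4,interpolation=cv2.INTER_CUBIC)[:380])
cv2.imwrite("pics/both2.png",np.hstack(o))
k=np.array([.4284,-.062]); u=(C-k)/np.hypot(*(C-k)); print(u)
yaw=np.degrees(np.arctan2(u[1],u[0])); print(yaw)
E
ls pics
```

```text
[ 0.93428963 -0.35651492]
-20.886319220152213
both1.png
both2.png
scene0.png
scene0c.png
scene_2.png
top0.png
top0c.png
top_2.png
```

View pics/both2.png

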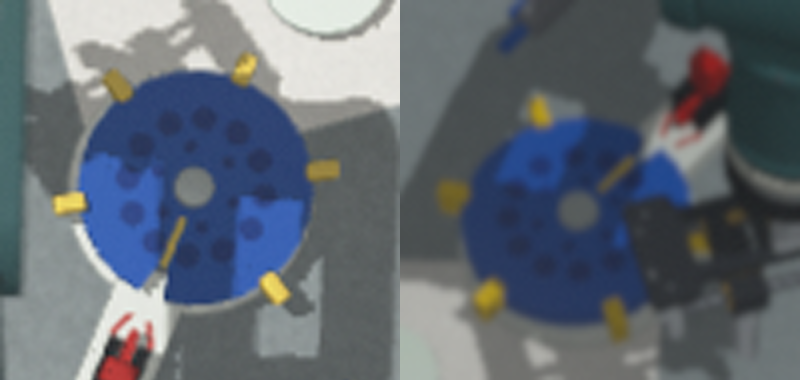

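The stripe lines up with the bolt (notch at about 158.6°, bolt at about 159.1°), and the bolt is still drawn back. Next I go behind the knob with the fingers shut and tool y along the push direction.

```bash
python3 -c "
from h import *
print(delta(pol(.18,159.1,.14),69.1))"
```

```text
(array([-9.43, -2.27,  0.84]), array([ 0.02, -0.05, -4.11]))
```

```bash
python3 -m handwheel '{"translation":[[-1.2,-0.3,0],[-2.5,-0.6,0],[-3.8,-0.9,0],[-5.1,-1.2,0],[-6.4,-1.5,0],[-7.7,-1.8,0],[-8.8,-2.1,0.3],[-9.43,-2.27,0.84],[-9.43,-2.27,0.84],[-9.43,-2.27,0.84]],"rot":[[0,0,-0.5],[0,0,-1],[0,0,-1.6],[0,0,-2.2],[0,0,-2.8],[0,0,-3.4],[0,0,-3.8],[0,0,-4.1],[0,0,-4.1],[0,0,-4.1]],"grip":[0.2,0,0,0,0,0,0,0,0,0]}'
python3 -c "
from h import *
print(delta(pol(.176,159.1,.077),69.1))"
```

```text
t: 5.92
position: [0.3882, -0.0467, 0.1407]
tool_rot: [0.001, 0.824, 0.566, 0.004]
force: [0.5, 0.6, 0.3]
width: 0.0005
(array([-0.01,  0.09,  2.12]), array([ 0.04, -0.04, -0.02]))
```

```bash
python3 -m handwheel '{"translation":[[0,0,0.8],[0,0,1.6],[0,0.05,2.1],[0,0.09,2.12],[0,0.3,2.12],[0,0.5,2.12],[0,0.7,2.12]],"rot":[[0,0,0],[0,0,0],[0,0,0],[0,0,0],[0,0,0],[0,0,0],[0,0,0]],"grip":[0,0,0,0,0,0,0]}'
python3 - <<'E'
from h import *
p,d=bot.snapshot("scene"); cv2.imwrite("pics/s3.png",cv2.resize(p[170:300,240:370],None,fx=4,fy=4,interpolation=cv2.INTER_CUBIC))
for r in (.15,.14,.13,.125): print(r,delta(pol(r,159.1,.077),69.1))
E
```

```text
t: 6.8
position: [0.4088, -0.0542, 0.078]
tool_rot: [0.001, 0.824, 0.566, 0.004]
force: [-2.2, 1.4, 1.7]
width: 0.0005
0.15 (array([-0.01,  0.22,  0.03]), array([ 0.05, -0.04, -0.02]))
0.14 (array([-0.01,  0.56,  0.03]), array([ 0.05, -0.04, -0.02]))
0.13 (array([-0.01,  0.89,  0.03]), array([ 0.05, -0.04, -0.02]))
0.125 (array([-0.01,  1.06,  0.03]), array([ 0.05, -0.04, -0.02]))
```

View pics/s3.png

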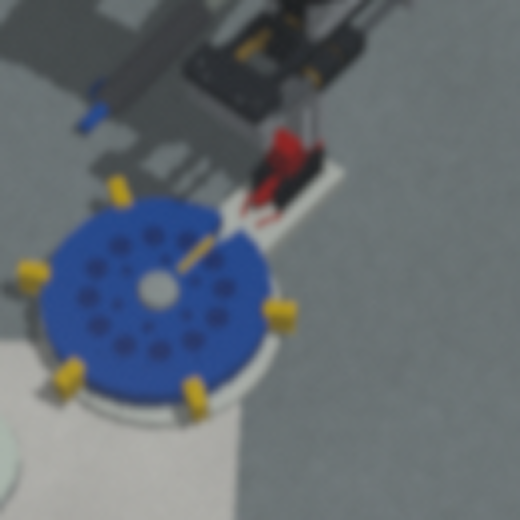

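The fingers touch the knob (crop (285,150)) with about 2.6 N, and the notch is in line with the bolt. Pushing in.

```bash
python3 -m handwheel '{"translation":[[0,0.2,0],[0,0.4,0],[0,0.6,0],[0,0.8,0],[0,0.95,0],[0,1.05,0],[0,1.1,0],[0,1.1,0]],"rot":[[0,0,0],[0,0,0],[0,0,0],[0,0,0],[0,0,0],[0,0,0],[0,0,0],[0,0,0]],"grip":[0,0,0,0,0,0,0,0]}'
```

```text
t: 7.85
position: [0.4388, -0.0657, 0.0777]
tool_rot: [-0.0, 0.824, 0.566, 0.003]
force: [-4.6, 2.1, 0.2]
width: 0.0001
```

```bash
python3 -m handwheel '{"translation":[[0,0.05,0],[0,0.1,0],[0,0.15,0],[0,0.2,0]],"rot":[[0,0,0],[0,0,0],[0,0,0],[0,0,0]],"grip":[0,0,0,0]}'
```

```text
t: 8.35
position: [0.4393, -0.0658, 0.0778]
tool_rot: [-0.006, 0.824, 0.566, -0.001]
force: [-18.6, 7.2, 13.0]
width: 0.0005
```

The force rose to about 20 N with no further travel, which means the end stop. Back off, lift and look.

```bash
python3 -m handwheel '{"translation":[[0,-0.3,0],[0,-0.8,0],[0,-1.2,-0.5],[0,-1.5,-2],[0,-2,-4],[-0.5,-3.5,-5],[-1,-5,-5],[-1,-5,-5]],"rot":[[0,0,0],[0,0,0],[0,0,0],[0,0,0],[0,0,0],[0,0,0],[0,0,0],[0,0,0]],"grip":[0,0,0,0,0,0,0,0]}'
python3 look.py 4 | grep -v init
python3 - <<'E'
from h import *
o=[]
for n in BOX:
    p=cv2.imread(f"pics/{n}_4.png"); x0,y0,x1,y1=BOX[n]
    o.append(cv2.resize(p[y0:y1,x0:x1],None,fx=4,fy=4,interpolation=cv2.INTER_CUBIC)[:380])
cv2.imwrite("pics/both4.png",np.hstack(o))
E
```

```text
t: 9.35
position: [0.2886, -0.0415, 0.2305]
tool_rot: [-0.003, 0.824, 0.566, 0.001]
force: [-0.2, -0.7, 0.6]
width: 0.0004
top now 27 [360.6 202.1] [ 0.6371 -0.1441] ang -22.4 r 0.0882 mod60 37.6
top now 31 [328.9 206.1] [ 0.6237 -0.0579] ang 37.7 r 0.0861 mod60 37.7
top now 37 [380.4 227.1] [ 0.57   -0.1996] ang -80.7 r 0.0903 mod60 39.3
top now 29 [316.7 235.5] [ 0.5424 -0.0265] ang 98.9 r 0.085 mod60 38.9
top now 12 [342.9 245.1] [ 0.5182 -0.0985] ang 162.1 r 0.0392 mod60 42.1
top now 36 [368.1 256.8] [ 0.4881 -0.1675] ang -139.8 r 0.0883 mod60 40.2
top red 87 [333.4 267.5]
scene now 23 [269.2 217.5] [ 0.4842 -0.1674] ang -141.4 r 0.0912 mod60 38.6
scene now 38 [247.7 238. ] [ 0.5682 -0.198 ] ang -81.7 r 0.0884 mod60 38.3
scene now 46 [309.8 248. ] [ 0.5421 -0.0242] ang 98.9 r 0.0874 mod60 38.9
scene now 42 [256.7 264.2] [ 0.6373 -0.1422] ang -21.2 r 0.0877 mod60 38.8
scene now 36 [288.3 269. ] [ 0.6231 -0.0568] ang 38.5 r 0.0864 mod60 38.5
scene red 56 [305.3 213.9]
scene red 11 [300.3 223.7]
```

View pics/both4.png

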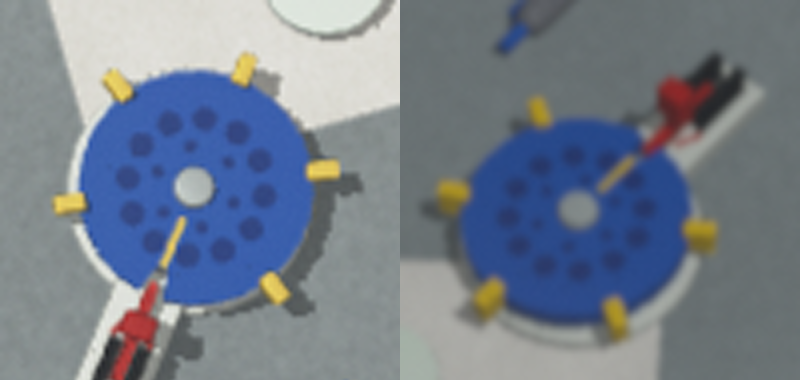

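The bolt is in the notch. The knob in the top view moved from about (329,278) to (334,265.5), about 34 mm, and the tray lies flat and aligned. Handing in.

```bash
python3 -c "
from h import *
a=plane('top',(329.2,277.8),.079);b=plane('top',(333.9,265.2),.079);print(np.linalg.norm(a-b),np.linalg.norm(b[:2]-C))
print(bot.finish_job())"
```

```text
0.035589932705755674 0.10036742804586396
the job is handed in; nothing more can be done
None
```

The tray is turned, the bolt is home in the notch, and I handed the job in at about 9.4 s of robot time; no verdict was reported.

I straddled one yellow lug with the half-open jaws and swung the tray about 38° clockwise. I then lifted clear to check, and pushed the knob in with the fingers shut until it reached its stop.

**Alignment:** After the push, the lugs put the notch at about 158.6° in both views, against about 159.1° for the bolt. That is roughly 1 mm at the rim, within the 6 mm allowed. The bolt was still drawn back when I first checked this.

**Bolt travel:** The knob moved 35.6 mm by the top camera. The fingers travelled about 32.5 mm after first touch, where they were already pressing with about 2.6 N, and the force then rose to about 20 N without further movement. The knob ended about 100 mm from the spindle against the nominal 103 mm, which I put down to pixel and calibration error.

**Disagreement:** The stripe's own colour blob gave 162° instead of 158.6°. It is only 12 pixels, so I relied on the lugs.

**Tray and bystanders:** The last pictures show the tray flat and the arm clear. I did not measure the bystanders' positions again, but the arm passed over or clear of them and no unexpected contact forces showed.

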